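Put the inspector's gauging kit back into its tray

ROBOT

A 6-joint arm with a two-finger parallel gripper is mounted at the origin on a cart in front of the work surface, level with it; the furniture and walls round the work are solid. World frame = base frame: x ahead of the robot, y to its left, z up, the work surface at z = 0. Lengths are in m, angles in degrees, forces in N, time in s.
With the tool pointing down it reaches from about 0.375 to 0.9 m from the base axis. Payload 3.1 kg.
Tool frame: the origin (TCP) lies midway between the tips of the shut fingers; the grasp point (between the pads) lies 19 mm behind it; z points along the fingers, y is the line along which they close (so a half turn about z gives the same grasp; the last joint's range is limited). The gripper opens to 87 mm and grips with 3 to 60 N. Pads are 19 mm wide; open, the fingers measure 117 mm over their backs; the gripper's body (75 mm by 190 mm) begins 51 mm behind the grasp point.
Start: joints at [-86.946, 30.224, 82.088, -0, 67.689, -10.227], TCP at [0.144, -0.608, 0.223] pointing down, gripper open.
Joint ranges: [-176.69, 176.69], [-43.24, 126.21], [12.49, 139.97], [-82, 262], [0, 151.66], [-163.58, 163.58]. Speed limits (degrees/s): [159.86, 159.86, 180, 180, 180, 180].

INTERFACE

Orientations are given as a 3x3 rotation matrix whose columns are the frame's x, y, z axes.
In Python, from rig import bot, probe_bus, capture gives the robot as it stands (bot), with the cameras as plain functions and the readings (probe_bus).
- The arm moves only by the tool move_tool, called after ">>>" as name([rows], argument=value, ...), one row to a line, values as JSON. Schema: {"type":"object","properties":{"steps":{"type":"array","items":{"type":"array","items":{"type":"array","items":{"type":"number"},"minItems":7,"maxItems":7},"minItems":1,"maxItems":20},"minItems":1,"maxItems":1},"only":{"type":"string"},"quiet":{"type":"boolean"},"lines":{"type":"string"}},"required":["steps"],"additionalProperties":false}. steps is a list that holds a single list of rows (three levels of brackets), with 1 to 20 rows, each of 7 numbers: dx, dy, dz in shares of 1 m (1.0 is 1 m), then a rotation vector rx, ry, rz in shares of 90 degrees (1.0 is 90 degrees), then the opening from 0.0 (shut) to 1.0 (fully open); each row is the pose to reach, as a shift and turn from the pose commanded when the call began, along the tool's axes at that moment; what a row does not reach only later rows make up. A row lasts 1/10 s, in which the tool goes at most 0.05 m and 8.59 degrees, less where a joint would pass 70% of its speed; a pose out of reach is approached as far as the arm can. The fingers move at their own pace and stop on an object; the grip force is fixed at half the most. Time passes only in rows, so rows that do not move let the fingers close. The tool returns the time, the measured TCP pose, the force, the opening and the grip force at its end. only (a regular expression) keeps the lines of the reply that match it, lines (a string "A,B") keeps lines A to B, and quiet returns only ok. Input that does not fit is refused with a message, and nothing moves.
- probe_bus.read_state(): the state, without advancing time (a new reading comes with each control period).
- capture(name): name is "scene" or "top" or "wrist"; returns a dict with "color" (480x640x3 uint8, red, green, blue), "K" (3x3 intrinsics, pixels), "D" ([k1, k2, p1, p2, k3] as OpenCV has them; the pictures are not rectified), "view" (4x4, takes a point from world to camera coordinates); the wrist camera has in their place "mount" (4x4, takes a point from camera to tool coordinates, whose origin is the TCP and whose axes are the flange's). Camera axes: x right, y up, looking along -z (the intrinsics and any distortion apply to the point x, -y, -z); pixel columns grow to the right and rows downward; lengths in m; the calibration is good to about 2 mm. A picture is of the moment at which its call begins: read the wrist's pose just before it. There is no depth.
- bot.hand_in(): hands the job in; it is judged then, once.
The state is a dict: "time_s": time; "joint_positions": joint angles; "qvel": joint speeds; "tau": joint torques, N m; "position": TCP position; "tcp_rot": TCP orientation; "force": force on the tool from outside, world axes, zero at the start; "moment": the same for the moment, N m; "opening": opening from 0.0 (shut) to 1.0 (fully open); "grasp_force": force on a finger pad.
Only numpy, scipy, OpenCV 4.12 (cv2) and the standard library are available. Lean on these libraries where they do the work, as an engineer would, in place of code of your own. Each camera call takes 0.05 s, during which the arm holds its last target. There are 200 camera calls.

TASK

Put the four pieces of the gauging kit back into the green tray, each on its own board: the plug gauge lying in the two V-rests, the black setting ring flat on the felt between the four pins, the loupe standing in the round dish, and the stamp standing upright in the rectangular box. The ball bearing and the marker pen do not belong to the kit: leave them where they lie on the bench.

Things in the scene. Friction and masses are not known exactly. Their poses are not given: they have to be found in the camera images.
- plug_gauge: Go/no-go plug gauge, 0.16 kg: a rod 108 mm long with a black hexagonal handle (70 mm long, 17 mm high, 20 mm across) and a bright round 17 mm gauging end at each tip. Starts lying on the bench. Origin: on the underside halfway along the length; its y axis runs along the rod, z up at the start; the rod's axis is 8.5 mm above the origin. Grip it across the handle, at the middle.
- setting_ring: Setting master ring, 0.22 kg: thick black knurled ring with a bright face round a small 30 mm bore, 62 mm outside diameter, 18 mm high, lying flat. Origin: centre of the underside, z up. Grip it across the outside.
- loupe: Eyepiece loupe, 0.05 kg: short black barrel, 37 mm diameter, 28 mm high, standing on its end. Origin: centre of the underside, z up.
- stamp: Inspection stamp, 0.06 kg: wooden foot 18 mm (x) by 38 mm (y) and 14 mm high, with a round red knob, 22 mm across, above its middle; 57 mm high in all; standing. Origin: centre of the underside, z up. Grip it by the knob, 35 to 55 mm above the underside.
- ball_bearing: Look-alike, not part of the kit: a finished steel ball bearing lying flat on the bench, bright outer and inner rings with a dark groove between them, 47 mm outside diameter (smaller than the setting ring), 14 mm high. Origin: centre of the underside. Leave it where it lies (it may shift by at most 20 mm).
- marker_pen: Look-alike, not part of the kit: a round marker pen, white barrel with a black band near one end, 130 mm long, 20 mm diameter, lying on the bench; can roll if nudged. Origin: underside halfway along; y axis along the pen. Leave it where it lies (it may shift by at most 20 mm).
- v_rest: Fixed board (130 mm in x, 70 in y, 8 thick) in a bay of the tray. On it, at x = +-46 mm, two 8 mm thick steel V-rests: 90-degree Vs, 28 mm wide on top, tips 33 and bottom 18 mm above the origin. The plug gauge lies along x, a round end in each V, its axis then 30 mm above the origin. Space between the rests is free for the fingers. Origin: centre of the board's underside, 3 mm over the bench.
- ring_nest: Fixed board (size and origin as v_rest) in another bay: at its centre a grey felt disc, 54 mm diameter, top 12 mm above the origin; round it four tapered steel pins at x, y = +-29 mm, 8 mm thick at the foot, tops 24 mm above the origin. The setting ring lies flat on the felt inside the pins, 6 mm to spare; fingers pass between the pins along x or y.
- loupe_dish: Fixed board (size and origin as v_rest) in another bay: at its centre a round wooden dish, 53 mm inside, 64 outside diameter; felt floor 10 and rim 18 mm above the origin, so 20 mm of the standing loupe stays above the rim. Tray: green steel, four bays side by side 72 mm apart along the boards' y, rim 20 mm above the bench round all four, inner faces 66 mm from the boards' centres in x.
- stamp_box: Fixed board (size and origin as v_rest) in another bay: at its centre an open rectangular wooden box, inside 54 mm (x) by 34 mm (y), walls 5 mm, floor 13 and wall tops 22 mm above the origin. The stamp stands in it, its long side (stamp's y) along the board's x. Which board lies in which bay differs from start to start.

How it is judged (in metres and radians):
At the end, for the whole second after the job is handed in: Plug gauge in both V-rests (along within 0.12 rad, centred within 12 mm), ring flat on felt and loupe on dish floor (within 10 mm), stamp upright in box (12 mm); tilts under 0.1 rad, heights within 3 mm (gauge 5); all released and at rest; ball bearing and pen within 20 mm of their start (horizontal distance between plug_gauge and v_rest below 0.012 m and angle between the y axis of plug_gauge and the x axis of v_rest, either way round below 0.12 rad and z of plug_gauge in the frame of v_rest between 0.017 and 0.027 m and horizontal distance between setting_ring and ring_nest below 0.01 m and angle between each of setting_ring, loupe, stamp's own z axis and vertical below 0.1 rad and z of setting_ring in the frame of ring_nest between 0.009 and 0.015 m and horizontal distance between loupe and loupe_dish below 0.01 m and z of loupe in the frame of loupe_dish between 0.007 and 0.013 m and horizontal distance between stamp and stamp_box below 0.012 m and z of stamp in the frame of stamp_box between 0.01 and 0.016 m and linear speed of each of plug_gauge, setting_ring, loupe, stamp below 0.02 m/s and angular speed of each of plug_gauge, setting_ring, loupe, stamp below 0.3 rad/s and contact force between each of plug_gauge, setting_ring, loupe, stamp and the fingers below 0.05 N and distance of each of ball_bearing, marker_pen from where it was at the start of the episode below 0.02 m); the robot touches nothing.
It fails at once if the ball bearing is moved by more than 20 mm (distance of ball_bearing from where it was at the start of the episode above 0.02 m).
It fails at once if the marker pen is moved by more than 20 mm (distance of marker_pen from where it was at the start of the episode above 0.02 m).
It also fails if it takes over 101 s, if anything falls off the work surface, if the arm or the gripper's body presses on something with over 40 N, if the wrist force passes 120 N, or if a joint passes its speed limit or range.

## Working session

There is one attempt and no reset: what is moved stays moved. The work goes in short steps, Python scripts to look and compute and a tool call to move; the robot and the scene stay as the last step left them, time stands still between calls to the robot, and variables do not carry over. Pictures are saved under pics/ and viewed, at most 18 in all, crops included, and the job is handed in when it is done.

```bash
ls; mkdir -p pics; python3 - <<'E'
from rig import bot, probe_bus, capture
import cv2
s=probe_bus.read_state();print(s['time_s'],s['position'],s['tcp_rot'],s['opening'])
for n in('top','scene'):
    c=capture(n);cv2.imwrite(f'pics/{n}0.png',c['color'][:,:,::-1]);print(n,c['K'],c['D'],c['view'])
c=capture('wrist');print(c['K'],c['D'],c['mount'])
E
```

```text
pics
rig.py
0.0 [ 0.143562   -0.60755725  0.22157206] [[ 9.73257793e-01  2.29715606e-01 -9.54565387e-05]
 [ 2.29715285e-01 -9.73255550e-01  2.12640834e-03]
 [ 3.95565574e-04 -2.09147131e-03 -9.99997735e-01]] 1.0034543527072217
top [[456.37510037   0.         316.64895469]
 [  0.         456.37510037 242.53212927]
 [  0.           0.           1.        ]] [-0.05514558  0.          0.          0.          0.        ] [[ 0.00938645 -0.9999122   0.00935302  0.04617202]
 [ 0.99259023  0.01045008  0.12105959 -0.5226345 ]
 [-0.1211467   0.00814739  0.99260118 -0.84630864]
 [ 0.          0.          0.          1.        ]]
scene [[487.20822422   0.         323.90809208]
 [  0.         487.20822422 238.89397793]
 [  0.           0.           1.        ]] [-0.0230823  0.         0.         0.         0.       ] [[-0.87363407 -0.48655066 -0.0056534   0.47935663]
 [ 0.22390293 -0.41229375  0.88310891 -0.13615401]
 [-0.43200808  0.77024822  0.46913399 -0.73785335]
 [ 0.          0.          0.          1.        ]]
[[402.47923766   0.         320.15464986]
 [  0.         402.47923766 241.93159964]
 [  0.           0.           1.        ]] [-0.0097405  0.         0.         0.         0.       ] [[-2.41943011e-04  9.59927606e-01  2.80247984e-01  7.70387767e-02]
 [ 9.99999758e-01  4.15053141e-04 -5.58355542e-04 -7.70307938e-05]
 [-6.52298705e-04  2.80247781e-01 -9.59927474e-01 -1.62727458e-01]
 [ 0.00000000e+00  0.00000000e+00  0.00000000e+00  1.00000000e+00]]
```

View pics/top0.png

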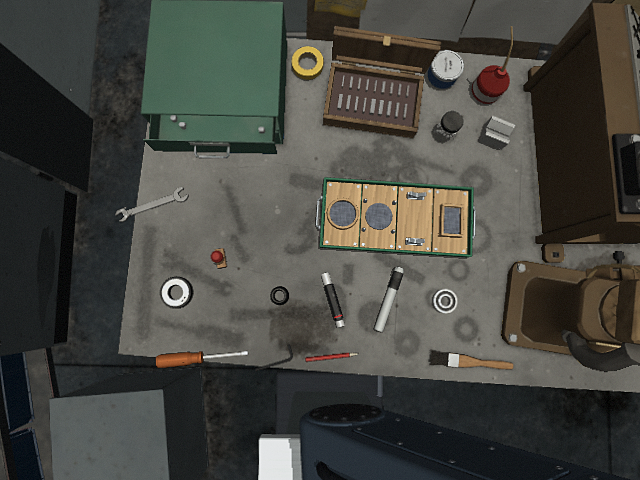

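View pics/scene0.png

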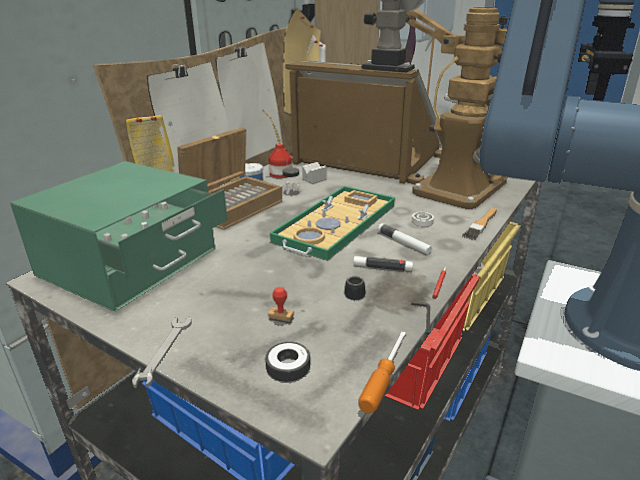

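The top picture shows the ring at (177,292), stamp at (218,257), loupe at (279,296), gauge from (325,273) to (340,327), pen at (389,299) and bearing at (444,301). In the tray from left to right are the dish (342,214), ring nest (379,217), V-rest (415,217) and stamp box (452,220). Next I'll zoom in for accurate pixels.

```bash
python3 - <<'E'
import cv2
a=cv2.imread('pics/top0.png')
c1=cv2.resize(a[170:265,310:485],None,fx=4.5,fy=4.5,interpolation=cv2.INTER_CUBIC)
c2=cv2.resize(a[240:340,155:355],None,fx=4,fy=4,interpolation=cv2.INTER_CUBIC)
cv2.imwrite('pics/c1.png',c1);cv2.imwrite('pics/c2.png',c2)
E
```

```text
(no output)
```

View pics/c1.png

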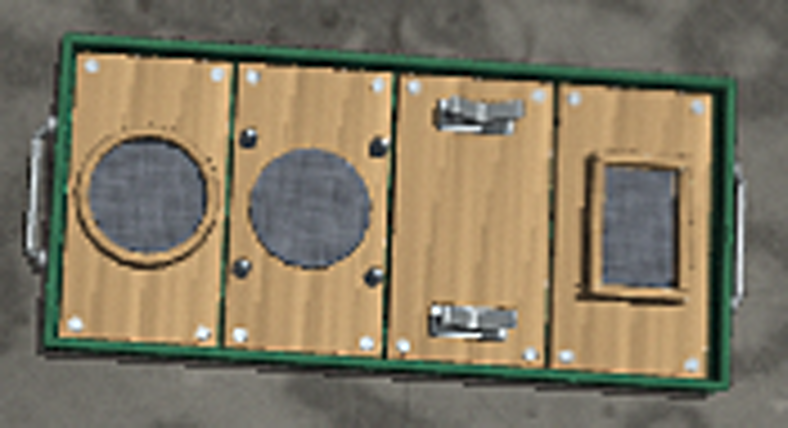

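View pics/c2.png

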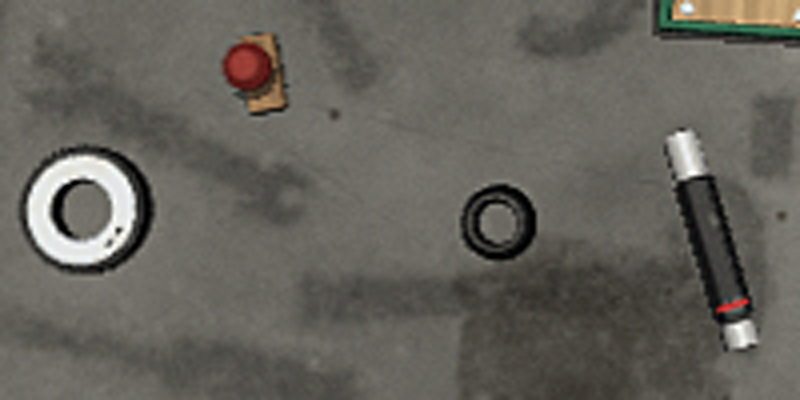

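```bash
cat > h.py <<'E'
import numpy as np,cv2,json
from rig import bot, probe_bus, capture
def ray(uv,c,cam2w):
    n=cv2.undistortPoints(np.array([[uv]],float),c['K'],c['D'])[0,0]
    R=cam2w[:3,:3]; return cam2w[:3,3],R@np.array([n[0],-n[1],-1])
def hit(uv,c,z,cam2w=None):
    if cam2w is None: cam2w=np.linalg.inv(c['view'])
    o,d=ray(uv,c,cam2w); return o+d*(z-o[2])/d[2]
def proj(p,c,cam2w):
    q=np.linalg.inv(cam2w)@np.r_[p,1]; 
    return cv2.projectPoints(np.array([[q[0],-q[1],-q[2]]]),np.zeros(3),np.zeros(3),c['K'],c['D'])[0].ravel()
def wrist():
    s=probe_bus.read_state();c=capture('wrist');T=np.eye(4);T[:3,:3]=s['tcp_rot'];T[:3,3]=s['position']
    return s,c,T@c['mount']
def go(x,y,z,yaw):
    """shift & turn, in tool axes, to reach pointing-down pose with tool y axis at yaw (deg, mod 180)"""
    s=probe_bus.read_state();R=np.array(s['tcp_rot']);d=R.T@(np.array([x,y,z])-s['position'])
    best=None
    for k in(0,180):
        a=np.radians(yaw+k);Y=np.array([np.cos(a),np.sin(a),0]);Z=np.array([0,0,-1.]);X=np.cross(Y,Z)
        r=np.degrees(cv2.Rodrigues(R.T@np.c_[X,Y,Z])[0].ravel())
        print('d',d.round(4),'rot',r.round(2),'j6',round(float(s['joint_positions'][5]),1))
E
python3 - <<'E'
from h import *
c=capture('top')
A=lambda p:(310+(p[0]+.5)/4.5-.5,170+(p[1]+.5)/4.5-.5)
B=lambda p:(155+(p[0]+.5)/4-.5,240+(p[1]+.5)/4-.5)
sc={'dish':[(92,65),(217,75),(75,323),(203,333)],'nest':[(252,77),(378,86),(239,335),(367,343)],'v':[(414,87),(538,96),(403,346),(530,355)],'box':[(574,99),(697,107),(566,356),(691,365)]}
for k,v in sc.items():
    P=np.array([hit(A(p),c,.012) for p in v]);m=P.mean(0);dx=P[0]+P[1]-P[2]-P[3]
    print(k,m.round(4),'xaxis yaw',np.degrees(np.arctan2(dx[1],dx[0])).round(2))
for k,p,z in[('ring',(84,209.5),.018),('knob',(247,66),.046),('footA',(275,33),.014),('footB',(287,107),.014),('footC',(252,114),.014),('loupe',(498,220),.028),('g1',(680,131),.0085),('g2',(742,347),.0085),('gm',(711,239),.0085)]:print(k,hit(B(p),c,z).round(4))
for k,p in [('pen1',(400,268)),('pen2',(380,331)),('bear',(444,301))]:print(k,hit(p,c,.01).round(4))
p=[hit(B(q),c,.0085) for q in((680,131),(742,347))];d=p[0]-p[1];print('g yaw',np.degrees(np.arctan2(d[1],d[0])),np.linalg.norm(d))
p=[hit(B(q),c,.014) for q in((275,33),(287,107))];d=p[0]-p[1];print('st yaw',np.degrees(np.arctan2(d[1],d[0])),np.linalg.norm(d))
E
```

```text
dish [0.5829 0.001  0.012 ] xaxis yaw -3.26
nest [ 0.5787 -0.0707  0.012 ] xaxis yaw -3.08
v [ 0.5748 -0.1427  0.012 ] xaxis yaw -3.11
box [ 0.5708 -0.2144  0.012 ] xaxis yaw -3.14
ring [0.4246 0.3231 0.018 ]
knob [0.4926 0.2404 0.046 ]
footA [0.5118 0.234  0.014 ]
footB [0.4756 0.2269 0.014 ]
footC [0.472  0.2439 0.014 ]
loupe [0.4218 0.1219 0.028 ]
g1 [0.4662 0.035  0.0085]
g2 [0.3619 0.0042 0.0085]
gm [0.4138 0.0195 0.0085]
pen1 [ 0.4761 -0.1131  0.01  ]
pen2 [ 0.3537 -0.0729  0.01  ]
bear [ 0.4122 -0.199   0.01  ]
g yaw 16.454118863290343 0.10873055991926586
st yaw 11.05787562429308 0.03691665720784746
```

```bash
python3 - <<'E'
from h import *
from rig import bot, probe_bus, capture
c=capture('scene')
for p in[(418,190),(450,207),(505,195),(538,180)]:print('sc z0',p,hit(p,c,0).round(3))
q=hit((470,185),c,0)
print('col',q,[ (z,np.round(cv2.projectPoints(np.array([[*( (c['view']@np.r_[q[:2],z,1])[:3]*[1,-1,-1])]]),np.zeros(3),np.zeros(3),c['K'],c['D'])[0].ravel())) for z in(0.1,.2,.3,.4)])
t=capture('top')
for p in[(505,345),(515,262),(570,373),(600,258)]:print('top z0',p,hit(p,t,0).round(3),'z.1',hit(p,t,.1).round(3))
s,w,T=wrist();cv2.imwrite('pics/w0.png',w['color'][:,:,::-1])
E
```

```text
sc z0 (418, 190) [ 0.482 -0.368  0.   ]
sc z0 (450, 207) [ 0.381 -0.304  0.   ]
sc z0 (505, 195) [ 0.282 -0.44   0.   ]
sc z0 (538, 180) [ 0.225 -0.587  0.   ]
col [ 3.74861281e-01 -4.64964809e-01  5.55111512e-17] [(0.1, array([475., 148.])), (0.2, array([481., 107.])), (0.3, array([487.,  64.])), (0.4, array([494.,  16.]))]
top z0 (505, 345) [ 0.326 -0.322  0.   ] z.1 [ 0.336 -0.28   0.1  ]
top z0 (515, 262) [ 0.491 -0.348  0.   ] z.1 [ 0.482 -0.303  0.1  ]
top z0 (570, 373) [ 0.271 -0.453  0.   ] z.1 [ 0.287 -0.396  0.1  ]
top z0 (600, 258) [ 0.5   -0.528  0.   ] z.1 [ 0.491 -0.463  0.1  ]
```

View pics/w0.png

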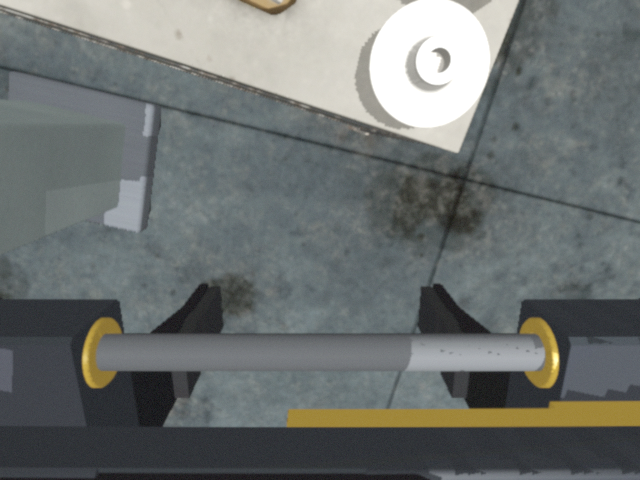

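The wrist picture shows the gripper hanging in front of the bench edge, with the microscope ahead. I'll go round it with the arm pulled in. First I need the waypoint shifts.

```bash
python3 - <<'E'
from h import *
for p in[(.13,-.40,.26),(.26,-.28,.26),(.40,0,.25),(.4138,.0195,.15)]:go(*p,106.45)
E
```

```text
d [ 0.0346 -0.2057 -0.0376] rot [-1.0000e-02  5.0000e-02  1.7683e+02] j6 -10.2
d [ 0.0346 -0.2057 -0.0376] rot [-0.03 -0.01 -3.17] j6 -10.2
d [ 0.1887 -0.2926 -0.0375] rot [-1.0000e-02  5.0000e-02  1.7683e+02] j6 -10.2
d [ 0.1887 -0.2926 -0.0375] rot [-0.03 -0.01 -3.17] j6 -10.2
d [ 0.3892 -0.533  -0.0274] rot [-1.0000e-02  5.0000e-02  1.7683e+02] j6 -10.2
d [ 0.3892 -0.533  -0.0274] rot [-0.03 -0.01 -3.17] j6 -10.2
d [ 0.4071 -0.5487  0.0726] rot [-1.0000e-02  5.0000e-02  1.7683e+02] j6 -10.2
d [ 0.4071 -0.5487  0.0726] rot [-0.03 -0.01 -3.17] j6 -10.2
```

The rows are not in the units I measure in: turns go in shares of 90 degrees. I convert before sending: -3.2 degrees / 90 = -0.0356.

>>> move_tool([
  [[0.035, -0.206, -0.038, 0, 0, -0.0356, 1], [0.035, -0.206, -0.038, 0, 0, -0.0356, 1], [0.035, -0.206, -0.038, 0, 0, -0.0356, 1], [0.035, -0.206, -0.038, 0, 0, -0.0356, 1], [0.035, -0.206, -0.038, 0, 0, -0.0356, 1], [0.189, -0.293, -0.038, 0, 0, -0.0356, 1], [0.189, -0.293, -0.038, 0, 0, -0.0356, 1], [0.189, -0.293, -0.038, 0, 0, -0.0356, 1], [0.189, -0.293, -0.038, 0, 0, -0.0356, 1]],
])

```text
time_s: 1.25
position: [0.2619, -0.2775, 0.2608]
tcp_rot: [[0.958, 0.285, 0.001], [0.285, -0.958, 0.0], [0.001, 0.0, -1.0]]
force: [0.1, 0.3, -0.1]
opening: 1.001
grasp_force: 0.0
```

>>> move_tool([
  [[0.23, -0.241, 0.111, 0, 0, 0, 1], [0.23, -0.241, 0.111, 0, 0, 0, 1], [0.23, -0.241, 0.111, 0, 0, 0, 1], [0.23, -0.241, 0.111, 0, 0, 0, 1], [0.23, -0.241, 0.111, 0, 0, 0, 1], [0.23, -0.241, 0.111, 0, 0, 0, 1], [0.23, -0.241, 0.111, 0, 0, 0, 1], [0.23, -0.241, 0.111, 0, 0, 0, 1], [0.23, -0.241, 0.111, 0, 0, 0, 1], [0.23, -0.241, 0.111, 0, 0, 0, 1]],
])

```text
time_s: 2.25
position: [0.4126, 0.0158, 0.1498]
tcp_rot: [[0.959, 0.283, 0.0], [0.283, -0.959, -0.0], [0.0, 0.001, -1.0]]
force: [-0.3, 0.4, -0.5]
opening: 1.0
grasp_force: 0.0
```

```bash
python3 - <<'E'
from h import *
s,w,T=wrist();im=w['color'][:,:,::-1].copy()
for p in[(.4662,.035,.0085),(.3619,.0042,.0085),(.4138,.0195,.017),(.4761,-.1131,.01),(.3537,-.0729,.01),(.5748,-.1427,.011),(.5787,-.0707,.015),(.5829,.001,.013)]:
    u=proj(p,w,T).round().astype(int);print(u)
    if abs(u).max()<2000:cv2.circle(im,tuple(map(int,u)),4,(255,0,255),1)
cv2.imwrite('pics/w1.png',im)
go(.4138,.0195,.002,106.45)
E
```

```text
[315 153]
[316 289]
[316 227]
[506 197]
[402 323]
[602  75]
[513  36]
[414  -5]
d [ 0.0023 -0.0037  0.1479] rot [-5.0000e-02 -5.0000e-02  1.7991e+02] j6 60.2
d [ 0.0023 -0.0037  0.1479] rot [ 0.04 -0.03 -0.09] j6 60.2
```

View pics/w1.png

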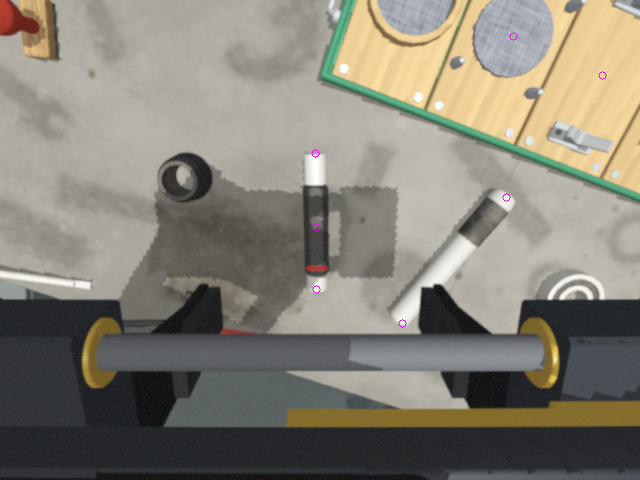

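The wrist picture agrees with the map: predicted marks sit on the gauge tips (315,153) and (316,289), and on the pen and the felt. So I descend and grip the gauge.

>>> move_tool([
  [[0.002, -0.004, 0.05, 0, 0, 0, 1], [0.002, -0.004, 0.1, 0, 0, 0, 1], [0.002, -0.004, 0.13, 0, 0, 0, 1], [0.002, -0.004, 0.147, 0, 0, 0, 1], [0.002, -0.004, 0.147, 0, 0, 0, 1], [0.002, -0.004, 0.147, 0, 0, 0, 0], [0.002, -0.004, 0.147, 0, 0, 0, 0], [0.002, -0.004, 0.147, 0, 0, 0, 0], [0.002, -0.004, 0.147, 0, 0, 0, 0], [0.002, -0.004, 0.147, 0, 0, 0, 0], [0.002, -0.004, 0.147, 0, 0, 0, 0], [0.002, -0.004, 0.147, 0, 0, 0, 0], [0.002, -0.004, 0.147, 0, 0, 0, 0]],
])

```text
time_s: 3.6
position: [0.4132, 0.0212, 0.0026]
tcp_rot: [[0.959, 0.284, -0.0], [0.284, -0.959, 0.0], [-0.0, -0.0, -1.0]]
force: [-0.2, -0.4, -0.2]
opening: 0.358
grasp_force: 0.0
```

```bash
python3 - <<'E'
from h import *
go(.5748,-.1427,.12,86.9)
E
```

```text
d [ 0.1084  0.203  -0.1174] rot [  -0.    -0.  -160.4] j6 60.9
d [ 0.1084  0.203  -0.1174] rot [-0.   0.  19.6] j6 60.9
```

To row units: 19.6 degrees / 90 = 0.2178.

>>> move_tool([
  [[0, 0, 0, 0, 0, 0, 0], [0, 0, 0, 0, 0, 0, 0], [0, 0, 0, 0, 0, 0, 0], [0, 0, 0, 0, 0, 0, 0], [0, 0, 0, 0, 0, 0, 0], [0, 0, -0.03, 0, 0, 0, 0], [0, 0, -0.08, 0, 0, 0, 0], [0, 0, -0.118, 0, 0, 0, 0], [0.108, 0.203, -0.118, 0, 0, 0.2178, 0], [0.108, 0.203, -0.118, 0, 0, 0.2178, 0], [0.108, 0.203, -0.118, 0, 0, 0.2178, 0], [0.108, 0.203, -0.118, 0, 0, 0.2178, 0], [0.108, 0.203, -0.118, 0, 0, 0.2178, 0], [0.108, 0.203, -0.118, 0, 0, 0.2178, 0], [0.108, 0.203, -0.118, 0, 0, 0.2178, 0], [0.108, 0.203, -0.118, 0, 0, 0.2178, 0]],
])

```text
time_s: 5.2
position: [0.5722, -0.1414, 0.1197]
tcp_rot: [[0.999, -0.054, -0.004], [-0.054, -0.999, 0.002], [-0.004, -0.002, -1.0]]
force: [0.1, -0.8, -0.8]
opening: 0.203
grasp_force: 30.0
```

```bash
python3 - <<'E'
from h import *
go(.5748,-.1427,.029,86.9)
s,w,T=wrist();cv2.imwrite('pics/w2.png',w['color'][:,:,::-1])
for p in[(.5748,-.1427,.011)]:print(proj(p,w,T))
E
```

```text
d [0.003  0.0013 0.0907] rot [-3.5000e-01 -1.5000e-01 -1.7999e+02] j6 68.3
d [0.003  0.0013 0.0907] rot [-0.1   0.22  0.01] j6 68.3
[321.9824738  234.70125525]
```

View pics/w2.png

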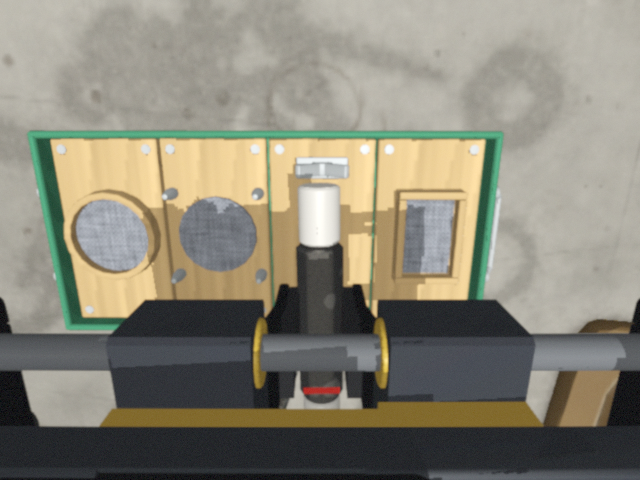

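The gauge hangs straight in line with the V-rests: far tip at (319,187), far V at (322,167). A quick check of where it sits along the rod before lowering.

```bash
python3 - <<'E'
from h import *
s,w,T=wrist()
print('tip',hit((319,186),w,.126+.0085,T),'exp',s['position']+.054*s['tcp_rot'][:,0] if hasattr(s['tcp_rot'],'shape') else s['position'])
print('V top mid',hit((322,161),w,.036,T),hit((322,176),w,.036,T))
E
```

```text
tip [ 0.62770827 -0.14393609  0.1345    ] exp [ 0.62635071 -0.14422256  0.11977757]
V top mid [ 0.6279465  -0.14536488  0.036     ] [ 0.61896    -0.14489263  0.036     ]
```

>>> move_tool([
  [[0.003, 0.0015, 0.03, 0, 0, 0, 0], [0.003, 0.0015, 0.06, 0, 0, 0, 0], [0.003, 0.0015, 0.075, 0, 0, 0, 0], [0.003, 0.0015, 0.082, 0, 0, 0, 0], [0.003, 0.0015, 0.086, 0, 0, 0, 0], [0.003, 0.0015, 0.089, 0, 0, 0, 0], [0.003, 0.0015, 0.0905, 0, 0, 0, 0], [0.003, 0.0015, 0.0905, 0, 0, 0, 0]],
])

```text
time_s: 6.1
position: [0.5777, -0.1448, 0.0307]
tcp_rot: [[0.999, -0.054, 0.001], [-0.054, -0.999, -0.001], [0.001, 0.0, -1.0]]
force: [0.4, -0.4, -1.5]
opening: 0.203
grasp_force: 30.0
```

>>> move_tool([
  [[0, -0.002, 0, 0, 0, 0, 0], [0, -0.002, 0.002, 0, 0, 0, 0], [0, -0.002, 0.003, 0, 0, 0, 0], [0, -0.002, 0.004, 0, 0, 0, 0], [0, -0.002, 0.004, 0, 0, 0, 0], [0, -0.002, 0.004, 0, 0, 0, 0.4], [0, -0.002, 0.004, 0, 0, 0, 0.4], [0, -0.002, 0.004, 0, 0, 0, 0.4], [0, -0.002, 0.004, 0, 0, 0, 0.4]],
])

```text
time_s: 7.0
position: [0.5773, -0.1426, 0.0258]
tcp_rot: [[0.999, -0.054, -0.0], [-0.054, -0.999, 0.0], [-0.0, -0.0, -1.0]]
force: [0.3, -0.7, 0.2]
opening: 0.389
grasp_force: 0.0
```

>>> move_tool([
  [[0, 0, -0.03, 0, 0, 0, 0.4], [0, 0, -0.06, 0, 0, 0, 0.4], [0, 0, -0.1, 0, 0, 0, 0.5], [0, 0, -0.11, 0, 0, 0, 0.6], [0, 0, -0.11, 0, 0, 0, 0.6]],
])

```text
time_s: 7.5
position: [0.5786, -0.1432, 0.138]
tcp_rot: [[0.999, -0.054, 0.004], [-0.054, -0.999, -0.002], [0.004, 0.002, -1.0]]
force: [0.5, 0.3, -0.4]
opening: 0.564
grasp_force: 0.0
```

```bash
python3 - <<'E'
from h import *
go(.4218,.1219,.06,90)
c=capture('top')['color'][170:265,310:485,::-1];cv2.imwrite('pics/t1.png',cv2.resize(c,None,fx=4.5,fy=4.5,interpolation=cv2.INTER_CUBIC))
s,w,T=wrist();cv2.imwrite('pics/w3.png',w['color'][:,:,::-1])
E
```

```text
d [-0.1713 -0.2563  0.0768] rot [-3.7000e-01 -1.6000e-01  1.7689e+02] j6 68.5
d [-0.1713 -0.2563  0.0768] rot [ 0.11 -0.24 -3.11] j6 68.5
```

View pics/w3.png

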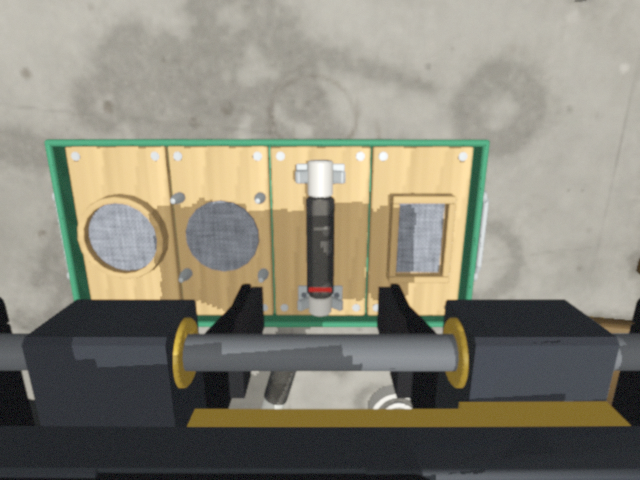

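The gauge lies in both V-rests, with tips at (320,165) and (320,310). Next is the loupe; this view also gives refined board centres.

To row units: -3 degrees / 90 = -0.0333.

```bash
python3 - <<'E'
from h import *
s,w,T=wrist()
for n,p,z in[('dish felt',(124,237),.013),('nest felt',(223,236),.015),('boxrim',(421.5,237),.025),('scr nest l',(177.5,156),.012),('scr V r',(360,156),.012)]:print(n,hit(p,w,z,T).round(4))
pins=[(178,198),(260,198),(185,274),(264,273)];print('pins',np.mean([hit(p,w,.027,T) for p in pins],0).round(4))
print(np.mean([hit(p,w,.012,T) for p in[(177.5,156),(257,156)]],0),'screw mid nest; first est:',.5787)
E
```

```text
dish felt [0.5819 0.0022 0.013 ]
nest felt [ 0.5792 -0.0714  0.015 ]
boxrim [ 0.5735 -0.2135  0.025 ]
scr nest l [ 0.6377 -0.0459  0.012 ]
scr V r [ 0.6307 -0.173   0.012 ]
pins [ 0.5818 -0.0737  0.027 ]
[ 0.63618773 -0.07364742  0.012     ] screw mid nest; first est: 0.5787
```

>>> move_tool([
  [[-0.171, -0.256, 0, 0, 0, -0.0333, 0.75], [-0.171, -0.256, 0, 0, 0, -0.0333, 0.75], [-0.171, -0.256, 0, 0, 0, -0.0333, 0.75], [-0.171, -0.256, 0, 0, 0, -0.0333, 0.75], [-0.171, -0.256, 0, 0, 0, -0.0333, 0.75], [-0.171, -0.256, 0, 0, 0, -0.0333, 0.75], [-0.171, -0.256, 0, 0, 0, -0.0333, 0.75], [-0.171, -0.256, 0, 0, 0, -0.0333, 0.75], [-0.171, -0.256, 0, 0, 0, -0.0333, 0.75]],
])

```text
time_s: 8.55
position: [0.4214, 0.1219, 0.1355]
tcp_rot: [[1.0, -0.002, -0.0], [-0.002, -1.0, -0.0], [-0.0, 0.0, -1.0]]
force: [0.1, 0.2, 0.1]
opening: 0.75
grasp_force: 0.0
```

```bash
python3 - <<'E'
from h import *
s,w,T=wrist();cv2.imwrite('pics/w4.png',w['color'][:,:,::-1])
print(proj((.4218,.1219,.028),w,T))
go(.4218,.1219,.013,90)
E
```

```text
[319.95483828 238.81744571]
d [-1.000e-04 -5.000e-04  1.226e-01] rot [-4.0000e-02 -2.0000e-02  1.7982e+02] j6 91.6
d [-1.000e-04 -5.000e-04  1.226e-01] rot [ 0.01 -0.03 -0.18] j6 91.6
```

View pics/w4.png

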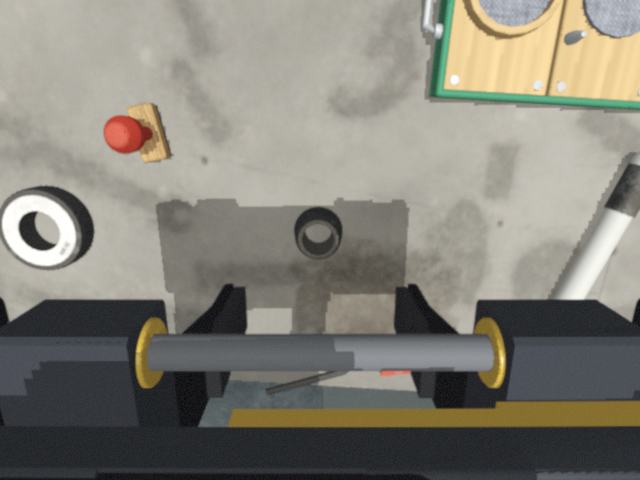

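The loupe's rim is at (319,237), within 2 px of the prediction (320,239). I'll grip it and carry it over the dish.

>>> move_tool([
  [[0, 0, 0.05, 0, 0, 0, 0.75], [0, 0, 0.1, 0, 0, 0, 0.75], [0, 0, 0.1225, 0, 0, 0, 0.75], [0, 0, 0.1225, 0, 0, 0, 0.75], [0, 0, 0.1225, 0, 0, 0, 0], [0, 0, 0.1225, 0, 0, 0, 0], [0, 0, 0.1225, 0, 0, 0, 0], [0, 0, 0.1225, 0, 0, 0, 0], [0, 0, 0.1225, 0, 0, 0, 0], [0, 0, 0.1225, 0, 0, 0, 0], [0, 0, 0.1225, 0, 0, 0, 0], [0, 0, 0.1225, 0, 0, 0, 0], [0, 0, 0.1225, 0, 0, 0, 0], [0, 0, 0.09, 0, 0, 0, 0], [0, 0, 0.05, 0, 0, 0, 0], [0, 0, 0.04, 0, 0, 0, 0]],
])

```text
time_s: 10.2
position: [0.4221, 0.1226, 0.0987]
tcp_rot: [[1.0, -0.002, 0.005], [-0.002, -1.0, 0.0], [0.005, -0.0, -1.0]]
force: [0.8, 0.2, -0.4]
opening: 0.356
grasp_force: 29.7
```

```bash
python3 - <<'E'
from h import *
go(.5826,.0015,.1,90);go(.5826,.0015,.0275,90)
E
```

```text
d [ 0.1607  0.1208 -0.0004] rot [-4.8000e-01  1.0000e-02  1.7991e+02] j6 91.7
d [ 0.1607  0.1208 -0.0004] rot [-0.01 -0.31 -0.09] j6 91.7
d [0.1603 0.1208 0.0721] rot [-4.8000e-01  1.0000e-02  1.7991e+02] j6 91.7
d [0.1603 0.1208 0.0721] rot [-0.01 -0.31 -0.09] j6 91.7
```

>>> move_tool([
  [[0.16, 0.121, 0, 0, 0, 0, 0], [0.16, 0.121, 0, 0, 0, 0, 0], [0.16, 0.121, 0, 0, 0, 0, 0], [0.16, 0.121, 0, 0, 0, 0, 0], [0.16, 0.121, 0, 0, 0, 0, 0], [0.16, 0.121, 0.03, 0, 0, 0, 0], [0.16, 0.121, 0.05, 0, 0, 0, 0], [0.16, 0.121, 0.065, 0, 0, 0, 0], [0.16, 0.121, 0.065, 0, 0, 0, 0]],
])

```text
time_s: 11.1
position: [0.5786, 0.0014, 0.0289]
tcp_rot: [[1.0, -0.002, -0.004], [-0.002, -1.0, 0.001], [-0.004, -0.001, -1.0]]
force: [-1.0, 0.3, 0.8]
opening: 0.358
grasp_force: 29.7
```

```bash
python3 - <<'E'
from h import *
go(.5826,.0015,.0265,90)
E
```

```text
d [ 0.004  -0.0001  0.0024] rot [3.8000e-01 7.0000e-02 1.7989e+02] j6 79.2
d [ 0.004  -0.0001  0.0024] rot [-0.04  0.24 -0.11] j6 79.2
```

>>> move_tool([
  [[0, 0, 0, 0, 0, 0, 0], [0, 0, 0, 0, 0, 0, 0], [0, 0, 0.002, 0, 0, 0, 0], [0, 0, 0.003, 0, 0, 0, 0], [0, 0, 0.004, 0, 0, 0, 0]],
])

```text
time_s: 11.6
position: [0.5805, 0.001, 0.0274]
tcp_rot: [[1.0, -0.002, 0.001], [-0.002, -1.0, -0.0], [0.001, 0.0, -1.0]]
force: [-0.2, -0.2, -0.7]
opening: 0.357
grasp_force: 29.7
```

>>> move_tool([
  [[0.001, 0, 0, 0, 0, 0, 0], [0.001, 0, 0, 0, 0, 0, 0], [0.001, 0, 0.001, 0, 0, 0, 0.6], [0.001, 0, 0.001, 0, 0, 0, 0.6], [0.001, 0, 0.001, 0, 0, 0, 0.6], [0.001, 0, 0.001, 0, 0, 0, 0.6], [0.001, 0, 0.001, 0, 0, 0, 0.6]],
])

```text
time_s: 12.3
position: [0.5813, 0.001, 0.0259]
tcp_rot: [[1.0, -0.002, -0.0], [-0.002, -1.0, 0.0], [-0.0, -0.0, -1.0]]
force: [0.6, 0.4, 0.9]
opening: 0.591
grasp_force: 0.0
```

>>> move_tool([
  [[0, 0, -0.03, 0, 0, 0, 0.6], [0, 0, -0.06, 0, 0, 0, 0.6], [0, 0, -0.1, 0, 0, 0, 0.6], [0, 0, -0.11, 0, 0, 0, 0.6], [0, 0, -0.11, 0, 0, 0, 0.6]],
])

```text
time_s: 12.8
position: [0.5827, 0.0008, 0.138]
tcp_rot: [[1.0, -0.002, 0.005], [-0.002, -1.0, -0.001], [0.005, 0.001, -1.0]]
force: [-0.1, 0.5, 0.5]
opening: 0.597
grasp_force: 0.0
```

```bash
python3 - <<'E'
from h import *
s,w,T=wrist();cv2.imwrite('pics/w5.png',w['color'][:,:,::-1])
print(proj((.5826,.0015,.041),w,T))
go(.4919,.2395,.137,101); go(.4919,.2395,.030,101)
E
```

```text
[318.83979234 244.46257535]
d [-0.0899 -0.2384 -0.0008] rot [-7.0000e-02 -2.0000e-02  1.6888e+02] j6 79.2
d [-0.0899 -0.2384 -0.0008] rot [  0.02  -0.05 -11.12] j6 79.2
d [-0.09   -0.2384  0.1062] rot [-7.0000e-02 -2.0000e-02  1.6888e+02] j6 79.2
d [-0.09   -0.2384  0.1062] rot [  0.02  -0.05 -11.12] j6 79.2
```

View pics/w5.png

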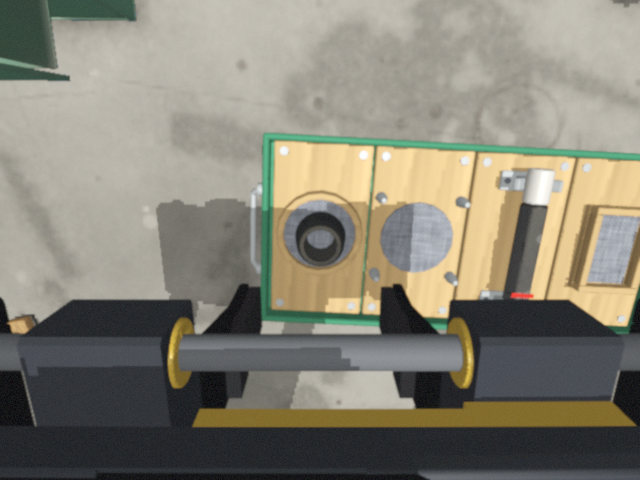

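The loupe stands in the dish, rim at (321,243) against (319,244) predicted. Now the stamp.

To row units: -11 degrees / 90 = -0.1222.

>>> move_tool([
  [[-0.09, -0.238, 0, 0, 0, -0.1222, 0.6], [-0.09, -0.238, 0, 0, 0, -0.1222, 0.6], [-0.09, -0.238, 0, 0, 0, -0.1222, 0.6], [-0.09, -0.238, 0, 0, 0, -0.1222, 0.6], [-0.09, -0.238, 0, 0, 0, -0.1222, 0.6], [-0.09, -0.238, 0, 0, 0, -0.1222, 0.6], [-0.09, -0.238, 0, 0, 0, -0.1222, 0.6], [-0.09, -0.238, 0, 0, 0, -0.1222, 0.6]],
])

```text
time_s: 13.65
position: [0.4916, 0.2383, 0.1349]
tcp_rot: [[0.982, 0.189, -0.002], [0.189, -0.982, -0.001], [-0.002, 0.001, -1.0]]
force: [0.8, -0.5, 0.2]
opening: 0.601
grasp_force: 0.0
```

```bash
python3 - <<'E'
from h import *
s,w,T=wrist();im=w['color'][:,:,::-1].copy()
for p in[(.4919,.2395,.057),(.4919,.2395,.014),(.4246,.3231,.018)]:
  u=proj(p,w,T);print(u);cv2.circle(im,tuple(int(round(a)) for a in u),3,(255,255,0),1)
cv2.imwrite('pics/w6.png',im)
go(.4919,.2395,.0295,101)
E
```

```text
[318.21075736 251.34674961]
[318.41556037 233.39752993]
[193.1087538  299.13662664]
d [ 0.0003 -0.0017  0.1057] rot [ 1.300e-01 -4.000e-02  1.798e+02] j6 93.3
d [ 0.0003 -0.0017  0.1057] rot [ 0.03  0.08 -0.2 ] j6 93.3
```

View pics/w6.png

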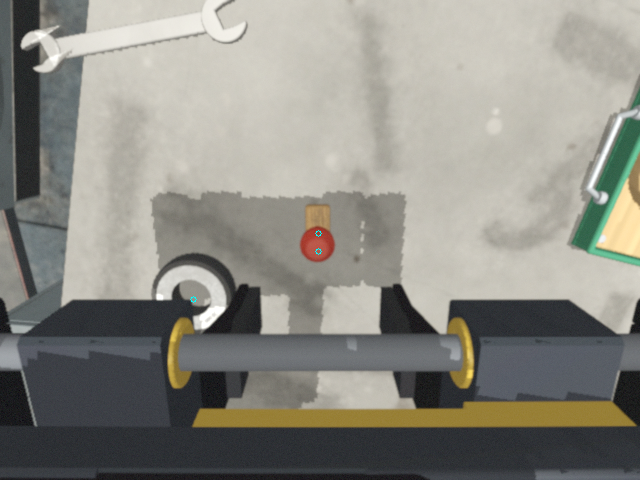

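>>> move_tool([
  [[0, -0.001, 0.05, 0, 0, 0, 0.6], [0, -0.001, 0.09, 0, 0, 0, 0.6], [0, -0.001, 0.1055, 0, 0, 0, 0.6], [0, -0.001, 0.1055, 0, 0, 0, 0.6], [0, -0.001, 0.1055, 0, 0, 0, 0], [0, -0.001, 0.1055, 0, 0, 0, 0], [0, -0.001, 0.1055, 0, 0, 0, 0], [0, -0.001, 0.1055, 0, 0, 0, 0], [0, -0.001, 0.1055, 0, 0, 0, 0], [0, -0.001, 0.1055, 0, 0, 0, 0], [0, -0.001, 0.1055, 0, 0, 0, 0], [0, -0.001, 0.1055, 0, 0, 0, 0], [0, -0.001, 0.08, 0, 0, 0, 0], [0, -0.001, 0.03, 0, 0, 0, 0], [0, -0.001, 0, 0, 0, 0, 0]],
])

```text
time_s: 15.2
position: [0.4922, 0.2405, 0.1381]
tcp_rot: [[0.982, 0.189, 0.002], [0.189, -0.982, 0.001], [0.002, -0.0, -1.0]]
force: [1.2, 0.5, -0.5]
opening: 0.231
grasp_force: 30.0
```

```bash
python3 - <<'E'
from h import *
go(.572,-.2142,.14,86.9)
E
```

```text
d [-0.0075  0.4616 -0.002 ] rot [ 1.5000e-01 -4.0000e-02 -1.6601e+02] j6 93.4
d [-0.0075  0.4616 -0.002 ] rot [-0.02 -0.1  13.99] j6 93.4
```

To row units: 14 degrees / 90 = 0.1556.

>>> move_tool([
  [[-0.0075, 0.462, -0.002, 0, 0, 0.1556, 0], [-0.0075, 0.462, -0.002, 0, 0, 0.1556, 0], [-0.0075, 0.462, -0.002, 0, 0, 0.1556, 0], [-0.0075, 0.462, -0.002, 0, 0, 0.1556, 0], [-0.0075, 0.462, -0.002, 0, 0, 0.1556, 0], [-0.0075, 0.462, -0.002, 0, 0, 0.1556, 0], [-0.0075, 0.462, -0.002, 0, 0, 0.1556, 0], [-0.0075, 0.462, -0.002, 0, 0, 0.1556, 0], [-0.0075, 0.462, -0.002, 0, 0, 0.1556, 0], [-0.0075, 0.462, -0.002, 0, 0, 0.1556, 0], [-0.0075, 0.462, -0.002, 0, 0, 0.1556, 0], [-0.0075, 0.462, -0.002, 0, 0, 0.1556, 0], [-0.0075, 0.462, -0.002, 0, 0, 0.1556, 0]],
])

```text
time_s: 16.5
position: [0.5706, -0.2125, 0.1377]
tcp_rot: [[0.999, -0.052, -0.002], [-0.052, -0.999, 0.002], [-0.002, -0.002, -1.0]]
force: [-0.7, 1.3, -0.4]
opening: 0.235
grasp_force: 30.0
```

```bash
python3 - <<'E'
from h import *
s,w,T=wrist();im=w['color'][:,:,::-1].copy();cv2.imwrite('pics/w7.png',im)
print(proj((.572,-.2142,.025),w,T)); go(.572,-.2142,.06,86.9)
E
```

```text
[322.62564064 235.11029514]
d [0.0013 0.0017 0.0778] rot [-1.3000e-01 -1.0000e-01 -1.7989e+02] j6 62.0
d [0.0013 0.0017 0.0778] rot [-0.07  0.09  0.11] j6 62.0
```

View pics/w7.png

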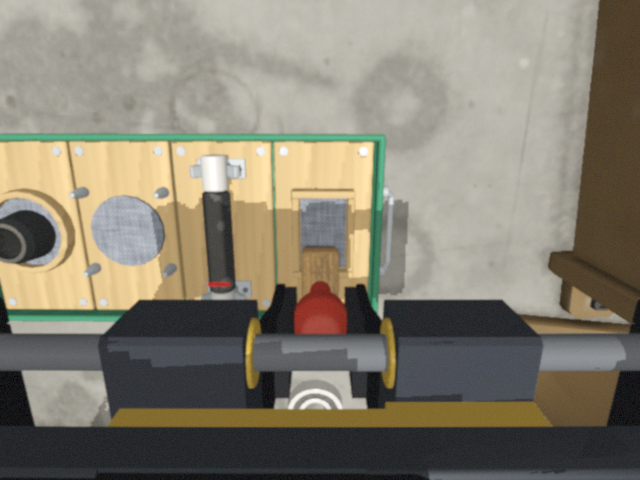

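The box centre is at (323,234), right under the held stamp with its foot at (320,258) well aligned. I'll lower it in stages.

>>> move_tool([
  [[0.001, 0.0015, 0.03, 0, 0, 0, 0], [0.001, 0.0015, 0.06, 0, 0, 0, 0], [0.001, 0.0015, 0.075, 0, 0, 0, 0], [0.001, 0.0015, 0.083, 0, 0, 0, 0], [0.001, 0.0015, 0.088, 0, 0, 0, 0], [0.001, 0.0015, 0.09, 0, 0, 0, 0], [0.001, 0.0015, 0.09, 0, 0, 0, 0], [0.001, 0.0015, 0.09, 0, 0, 0, 0]],
])

```text
time_s: 17.35
position: [0.573, -0.2169, 0.0489]
tcp_rot: [[0.999, -0.054, 0.001], [-0.054, -0.999, -0.001], [0.002, 0.001, -1.0]]
force: [0.5, 0.4, -0.3]
opening: 0.237
grasp_force: 30.0
```

>>> move_tool([
  [[-0.001, -0.002, 0.001, 0, 0, 0, 0], [-0.001, -0.002, 0.002, 0, 0, 0, 0], [-0.001, -0.002, 0.003, 0, 0, 0, 0], [-0.001, -0.002, 0.003, 0, 0, 0, 0], [-0.001, -0.002, 0.003, 0, 0, 0, 0], [-0.001, -0.002, 0.003, 0, 0, 0, 0.55], [-0.001, -0.002, 0.003, 0, 0, 0, 0.55], [-0.001, -0.002, 0.003, 0, 0, 0, 0.55], [-0.001, -0.002, 0.003, 0, 0, 0, 0.55], [-0.001, -0.002, 0.003, 0, 0, 0, 0.55]],
])

```text
time_s: 18.35
position: [0.5714, -0.2144, 0.0448]
tcp_rot: [[0.999, -0.054, -0.0], [-0.054, -0.999, 0.0], [-0.0, -0.0, -1.0]]
force: [0.3, -0.3, -0.3]
opening: 0.533
grasp_force: 0.0
```

>>> move_tool([
  [[0, 0, -0.03, 0, 0, 0, 0.55], [0, 0, -0.06, 0, 0, 0, 0.55], [0, 0, -0.1, 0, 0, 0, 0.55], [0, 0, -0.11, 0, 0, 0, 0.55], [0, 0, -0.11, 0, 0, 0, 0.55], [0, 0, -0.11, 0, 0, 0, 0.55]],
])

```text
time_s: 18.95
position: [0.5706, -0.214, 0.154]
tcp_rot: [[0.999, -0.054, -0.002], [-0.054, -0.999, 0.001], [-0.002, -0.001, -1.0]]
force: [0.0, -0.2, -0.7]
opening: 0.55
grasp_force: 0.0
```

```bash
python3 - <<'E'
from h import *
s,w,T=wrist();im=w['color'][:,:,::-1].copy();cv2.imwrite('pics/w8.png',im)
print(proj((.572,-.2142,.073),w,T),proj((.572,-.2142,.062),w,T),proj((.572,-.2142,.03),w,T)); go(.4246,.3231,.15,90)
E
```

```text
[320.45085693 248.5738535 ] [320.45337308 243.61061998] [320.45966993 231.1820985 ]
d [-0.1747 -0.5282  0.0048] rot [2.7000e-01 1.5000e-01 1.7688e+02] j6 62.1
d [-0.1747 -0.5282  0.0048] rot [-0.1   0.18 -3.12] j6 62.1
```

View pics/w8.png

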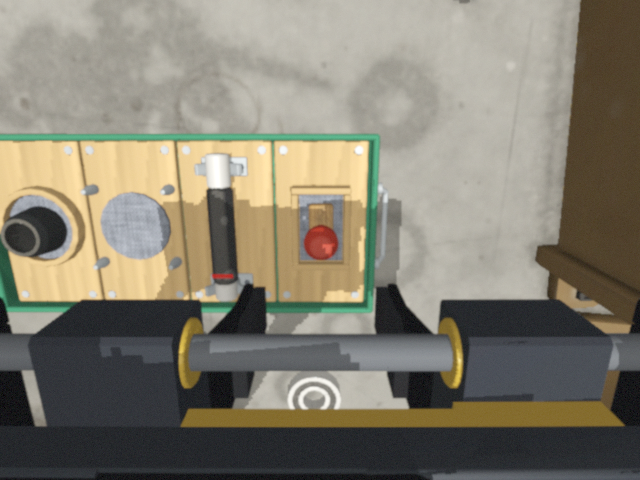

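The stamp stands upright in the box, knob at (320,242) against (320,244) predicted. Last is the ring: grip it along x, so that the fingers stay clear of the dish next to the nest.

The rows are not in the units I measure in: turns go in shares of 90 degrees. I convert before sending: -90 degrees / 90 = -1.

>>> move_tool([
  [[-0.175, -0.528, 0.005, 0, 0, -1, 1], [-0.175, -0.528, 0.005, 0, 0, -1, 1], [-0.175, -0.528, 0.005, 0, 0, -1, 1], [-0.175, -0.528, 0.005, 0, 0, -1, 1], [-0.175, -0.528, 0.005, 0, 0, -1, 1], [-0.175, -0.528, 0.005, 0, 0, -1, 1], [-0.175, -0.528, 0.005, 0, 0, -1, 1], [-0.175, -0.528, 0.005, 0, 0, -1, 1], [-0.175, -0.528, 0.005, 0, 0, -1, 1], [-0.175, -0.528, 0.005, 0, 0, -1, 1], [-0.175, -0.528, 0.005, 0, 0, -1, 1], [-0.175, -0.528, 0.005, 0, 0, -1, 1], [-0.175, -0.528, 0.005, 0, 0, -1, 1], [-0.175, -0.528, 0.005, 0, 0, -1, 1], [-0.175, -0.528, 0.005, 0, 0, -1, 1]],
])

```text
time_s: 20.5
position: [0.4257, 0.3206, 0.1495]
tcp_rot: [[0.057, 0.998, -0.001], [0.998, -0.057, -0.001], [-0.001, -0.001, -1.0]]
force: [0.3, -0.6, -1.0]
opening: 0.999
grasp_force: 0.0
```

```bash
python3 - <<'E'
from h import *
s,w,T=wrist();im=w['color'][:,:,::-1].copy()
for p in[(.4246,.3231,.018)]:
  u=proj(p,w,T);print(u);cv2.circle(im,tuple(int(round(a)) for a in u),3,(255,0,255),1)
cv2.imwrite('pics/w9.png',im)
go(.4246,.3231,.004,176.9)
E
```

```text
[318.48272213 227.03365915]
d [ 0.0025 -0.0014  0.1457] rot [7.0000e-02 7.0000e-02 1.7982e+02] j6 28.3
d [ 0.0025 -0.0014  0.1457] rot [-0.05  0.05 -0.18] j6 28.3
```

View pics/w9.png

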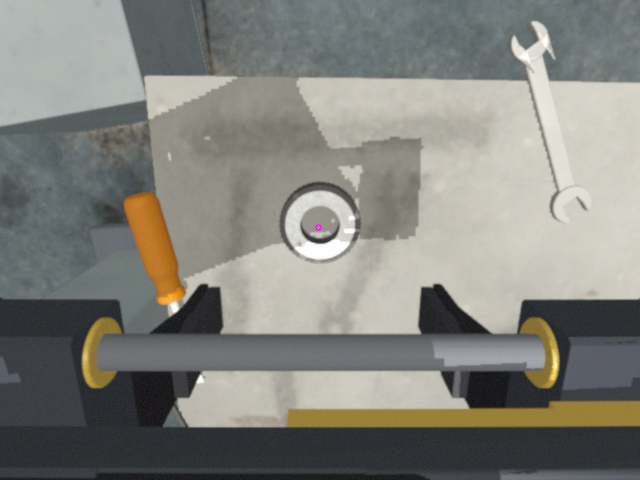

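The ring's bore centre is at (320,224), about 1 mm from the prediction. The screwdriver, around (160,250), is clear of the left finger.

>>> move_tool([
  [[0.003, -0.001, 0.05, 0, 0, 0, 1], [0.003, -0.001, 0.1, 0, 0, 0, 1], [0.003, -0.001, 0.13, 0, 0, 0, 1], [0.003, -0.001, 0.145, 0, 0, 0, 1], [0.003, -0.001, 0.145, 0, 0, 0, 1], [0.003, -0.001, 0.145, 0, 0, 0, 0], [0.003, -0.001, 0.145, 0, 0, 0, 0], [0.003, -0.001, 0.145, 0, 0, 0, 0], [0.003, -0.001, 0.145, 0, 0, 0, 0], [0.003, -0.001, 0.145, 0, 0, 0, 0], [0.003, -0.001, 0.145, 0, 0, 0, 0], [0.003, -0.001, 0.145, 0, 0, 0, 0], [0.003, -0.001, 0.145, 0, 0, 0, 0], [0.003, -0.001, 0.1, 0, 0, 0, 0], [0.003, -0.001, 0.05, 0, 0, 0, 0], [0.003, -0.001, 0.03, 0, 0, 0, 0], [0.003, -0.001, 0.03, 0, 0, 0, 0]],
])

```text
time_s: 22.25
position: [0.4264, 0.3264, 0.1229]
tcp_rot: [[0.054, 0.999, 0.006], [0.999, -0.054, 0.003], [0.003, 0.006, -1.0]]
force: [0.3, -0.3, -2.8]
opening: 0.686
grasp_force: 30.0
```

```bash
python3 - <<'E'
from h import *
go(.5795,-.0715,.12,176.9)
E
```

```text
d [-0.3891  0.1744  0.0026] rot [ -0.3   -0.53 180.  ] j6 28.6
d [-0.3891  0.1744  0.0026] rot [ 0.34 -0.19 -0.  ] j6 28.6
```

>>> move_tool([
  [[-0.389, 0.174, 0, 0, 0, 0, 0], [-0.389, 0.174, 0, 0, 0, 0, 0], [-0.389, 0.174, 0, 0, 0, 0, 0], [-0.389, 0.174, 0, 0, 0, 0, 0], [-0.389, 0.174, 0, 0, 0, 0, 0], [-0.389, 0.174, 0, 0, 0, 0, 0], [-0.389, 0.174, 0, 0, 0, 0, 0], [-0.389, 0.174, 0, 0, 0, 0, 0], [-0.389, 0.174, 0, 0, 0, 0, 0], [-0.389, 0.174, 0, 0, 0, 0, 0], [-0.389, 0.174, 0, 0, 0, 0, 0], [-0.389, 0.174, 0, 0, 0, 0, 0], [-0.389, 0.174, 0, 0, 0, 0, 0]],
])

```text
time_s: 23.55
position: [0.576, -0.0709, 0.1193]
tcp_rot: [[0.053, 0.999, -0.002], [0.999, -0.053, 0.001], [0.001, -0.002, -1.0]]
force: [-0.1, 0.5, -2.9]
opening: 0.695
grasp_force: 30.0
```

```bash
python3 - <<'E'
from h import *
s,w,T=wrist();im=w['color'][:,:,::-1].copy()
for p in[(.5795,-.0715,.015)]+[tuple(np.array([.5795,-.0715,.011])+.029*a*np.array([.9985,-.054,0])+.029*b*np.array([.054,.9985,0])) for a in(1,-1) for b in(1,-1)]:
  u=proj(p,w,T);cv2.circle(im,tuple(int(round(a)) for a in u),3,(255,0,255),1)
cv2.imwrite('pics/w10.png',im);go(.5795,-.0715,.045,176.9)
E
```

```text
d [-0.0004  0.0033  0.0746] rot [ 5.0000e-02 -1.4000e-01 -1.7991e+02] j6 -15.0
d [-0.0004  0.0033  0.0746] rot [-0.09 -0.03  0.09] j6 -15.0
```

View pics/w10.png

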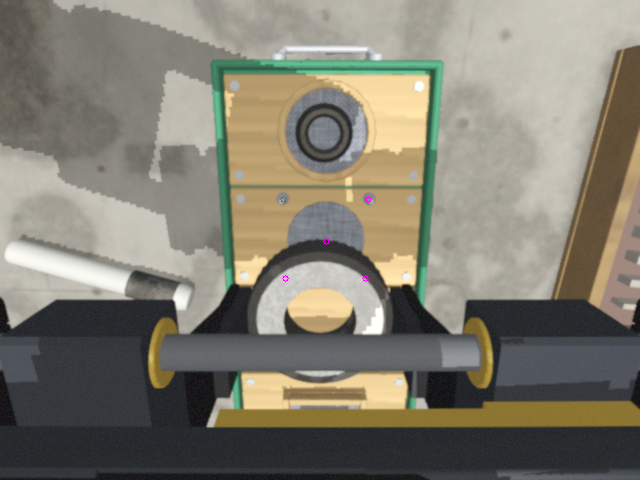

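The pins at (282,199) and (368,199) match the predicted marks, and the pen lies undisturbed. I'll lower to just above the pins and settle there.

>>> move_tool([
  [[-0.0005, 0.0025, 0.03, 0, 0, 0, 0], [-0.0005, 0.0025, 0.06, 0, 0, 0, 0], [-0.0005, 0.0025, 0.075, 0, 0, 0, 0], [-0.0005, 0.0025, 0.075, 0, 0, 0, 0], [-0.0005, 0.0025, 0.075, 0, 0, 0, 0]],
])

```text
time_s: 24.1
position: [0.58, -0.0729, 0.0454]
tcp_rot: [[0.054, 0.999, 0.0], [0.999, -0.054, -0.0], [-0.0, 0.0, -1.0]]
force: [1.4, -0.3, -1.8]
opening: 0.687
grasp_force: 30.0
```

```bash
python3 - <<'E'
from h import *
go(.5795,-.0715,.0205,176.9)
E
```

```text
d [ 0.0013 -0.0006  0.0249] rot [-1.0000e-02  4.0000e-02 -1.7998e+02] j6 -15.0
d [ 0.0013 -0.0006  0.0249] rot [0.02 0.   0.02] j6 -15.0
```

>>> move_tool([
  [[0.001, -0.0005, 0.006, 0, 0, 0, 0], [0.001, -0.0005, 0.012, 0, 0, 0, 0], [0.001, -0.0005, 0.018, 0, 0, 0, 0], [0.001, -0.0005, 0.022, 0, 0, 0, 0], [0.001, -0.0005, 0.0245, 0, 0, 0, 0], [0.001, -0.0005, 0.0245, 0, 0, 0, 0]],
])

```text
time_s: 24.7
position: [0.579, -0.0722, 0.0211]
tcp_rot: [[0.054, 0.999, -0.001], [0.999, -0.054, 0.0], [0.0, -0.001, -1.0]]
force: [-2.3, 0.9, 2.3]
opening: 0.696
grasp_force: 30.0
```

>>> move_tool([
  [[0, 0, 0.001, 0, 0, 0, 0], [0, 0, 0.001, 0, 0, 0, 0], [0, 0, 0.001, 0, 0, 0, 0.95], [0, 0, 0.001, 0, 0, 0, 0.95], [0, 0, 0.001, 0, 0, 0, 0.95], [0, 0, 0.001, 0, 0, 0, 0.95], [0, 0, 0.001, 0, 0, 0, 0.95]],
])

```text
time_s: 25.4
position: [0.5793, -0.0722, 0.0193]
tcp_rot: [[0.054, 0.999, -0.0], [0.999, -0.054, 0.0], [0.0, -0.0, -1.0]]
force: [0.3, -0.0, -0.1]
opening: 0.94
grasp_force: 0.0
```

>>> move_tool([
  [[0, 0, -0.03, 0, 0, 0, 0.95], [0, 0, -0.06, 0, 0, 0, 0.95], [0, 0, -0.1, 0, 0, 0, 0.95], [-0.04, 0, -0.15, 0, 0, 0, 0.95], [-0.08, 0, -0.18, 0, 0, 0, 0.95], [-0.08, 0, -0.18, 0, 0, 0, 0.95], [-0.08, 0, -0.18, 0, 0, 0, 0.95]],
])

```text
time_s: 26.1
position: [0.5758, -0.154, 0.2012]
tcp_rot: [[0.057, 0.998, 0.004], [0.998, -0.057, -0.002], [-0.001, 0.004, -1.0]]
force: [1.1, 0.2, -0.5]
opening: 0.951
grasp_force: 0.0
```

```bash
python3 - <<'E'
from h import *
s,w,T=wrist();im=w['color'][:,:,::-1].copy()
for p in[(.5795,-.0715,.033),(.5826,.0015,.041)]:
  u=proj(p,w,T);print(u);cv2.circle(im,tuple(int(round(a)) for a in u),3,(255,0,255),1)
cv2.imwrite('pics/w11.png',im)
E
```

```text
[317.73230802 116.45920824]
[316.01839826   9.75877529]
```

View pics/w11.png

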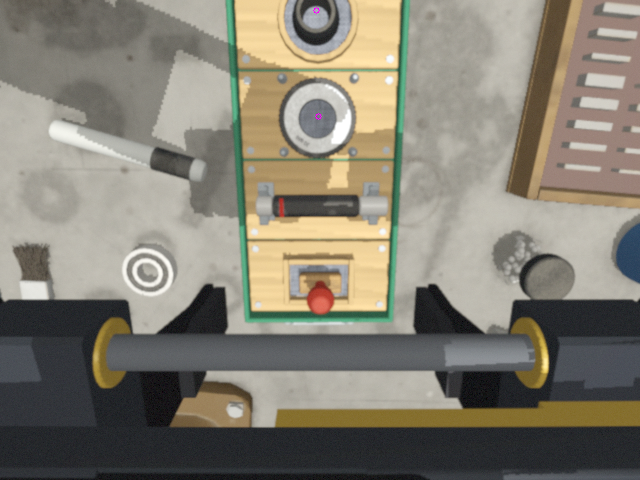

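The ring lies flat between its four pins, centred at (318,118) where predicted. The gauge, loupe and stamp are seated, and the pen and bearing are untouched. Handing in.

```bash
python3 -c "
from rig import bot, probe_bus, capture
print(bot.hand_in())"
```

```text
the job is handed in; nothing more can be done
None
```

I put all four kit pieces on their boards and handed the job in at about 26 s of the 101 s; the last picture showed them seated, with the ball bearing and marker pen untouched, but the hand-in returned no verdict.

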